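Fetch the toothed bar from its ratchet holder behind the jars

TASK

Fetch the toothed bar out of the blue ratchet holder: first set the two jars that stand in its way aside, both upright on the black rubber mat, swing the orange pawl well up, draw the bar out and lay it flat, teeth up, in the small empty cream tray. Then put each jar back upright in the middle of the pad of its own colour (red lid on red, blue lid on blue). Leave the pawl swung up, and never knock a jar over.

Things in the scene. Friction and masses are not known exactly. Their poses are not given: they have to be found in the camera images.
- jar_red_mid (a point): Clear glass jar with a red lid, round, 48 mm diameter, 85 mm high, about 140 g. The point is its centre, 42.5 mm above its underside; z up. At the start it stands on the red pad.
- jar_blue_mid (a point): Amber glass jar with a blue lid, same size (48 mm diameter, 85 mm high), about 140 g. The point is its centre, 42.5 mm above its underside; z up. At the start it stands on the blue pad.
- pad_red: Red square pad fixed to the bench, 68 x 68 mm, 3 mm thick, in the line along which the bar is drawn out. Origin at the centre of its underside, on the bench.
- pad_blue: Blue square pad fixed to the bench, 68 x 68 mm, 3 mm thick, in the same line. Origin at the centre of its underside. The two pads are 80 mm apart; which one is nearer to the holder varies.
- mat: Black rubber mat fixed to the bench, the side area for the jars: 110 mm along its x, 210 mm along its y, 3 mm thick. Origin at the centre of its underside. There is room for the two jars 100 mm apart along its y.
- tray: Small empty cream tray fixed to the bench, on the near side: 115 mm along its x, 245 mm along its y, walls 5 mm thick and 18 mm high, floor 5 mm thick. Origin: centre of its underside. The bar fits along its y either way round. The larger cream tray with the spray bottle is not meant. Mat and tray may change places.
- bar_mid (a point): Toothed aluminium bar, 90 g, 190 mm long, 14 mm wide and high (8 mm core, teeth on top). Point: mid-length, 7 mm above its underside; x along the bar away from its grip, z up. Green grip: upright block at the -x end, centred 84 mm from the point, 22 mm along the bar, 18 mm wide, 50 mm high from the bar's underside. Starts in the holder, underside 12 mm above the bench, grip towards the jars.
- holder: Blue ratchet holder fixed to the bench, 90 mm (x) by 60 mm (y), 46 mm high at the pivot cheeks, low walls 26 mm. Origin: centre of its underside. The bar slides along x in its 19 mm wide channel and comes out at -x, where a bridge over it prevents lifting until it is drawn out at least 135 mm. With the pawl down it moves only 3 mm that way.
- pawl (a joint): Hinge of the orange pawl in rad: 0 down in the teeth, grows as it swings up, about 1.2 with its lug right above the hinge, stop at 1.6. The bar is free above about 0.35; well up means past 0.5. A stiff hinge (about 0.035 N m): it stays where it is left.
- pawl_lug (a point): Grip point on the pawl's orange lug, an upright block 12 mm wide (its y), 14 mm long (its x); 12 mm below the lug's top, 62 mm above the bench when down. Axes turn with the pawl: x along it, z up when down. The hinge axis is along y, 58 mm towards -x and 28 mm towards -z of the point (34 mm above the bench); the lug swings up and over towards the bar's grip end.
Things that resemble listed ones, but are neither listed nor needed, are in the scene too. Of the things like the part that bears bar_mid, leave any that is purple; of the rest the larger one is meant.

How it is judged:
By the outcome, as a careful person would: the job done as asked, in the order asked, and still so for the second after the job is handed in, with the robot touching nothing.
It also fails if it takes over 115 s, if anything falls off the work surface, if the arm or the gripper's body presses on something with over 40 N, if the wrist force passes 120 N, or if a joint passes its speed limit or range.

ROBOT

A 6-joint arm with a two-finger parallel gripper is mounted at the origin on the work surface. World frame = base frame: x ahead of the robot, y to its left, z up, the work surface at z = 0. Lengths are in m, angles in rad, forces in N, time in s.
With the tool pointing down it reaches from about 0.3 to 0.75 m from the base axis. Payload 8.5 kg.
Tool frame: the origin (TCP) lies midway between the tips of the shut fingers; the grasp point (between the pads) lies 19 mm behind it; z points along the fingers, y is the line along which they close (so a half turn about z gives the same grasp; the last joint's range is limited). The gripper opens to 88 mm and grips with 3 to 60 N. Pads are 18 mm wide; open, the fingers measure 123 mm over their backs; the gripper's body (75 mm by 187 mm) begins 45 mm behind the grasp point.
Start: joints at [0.891, 0.381, 1.297, -0, 1.464, -0.215], TCP at [0.247, 0.492, 0.239] pointing down, gripper open.
Joint ranges: [-3.11, 3.11], [-0.89, 2.33], [0.22, 2.48], [-1.42, 4.56], [0.17, 2.85], [-2.88, 2.88]. Speed limits (rad/s): [2.39, 2.39, 3.14, 3.14, 3.14, 3.14].

INTERFACE

Orientations are given as [roll, pitch, yaw] about the fixed x, y, z axes, in that order (R = Rz(yaw) Ry(pitch) Rx(roll)).
In Python, from rig import arm, eyes, ticket gives the robot as it stands.
- The arm moves only by the tool arm_command, never from a script. Its argument "targets" is one flat list of numbers, 4 for each row, row after row: the shift along the tool's x, y, z in mm, then the turn about the tool's z in rad. In form: [tx, ty, tz, spin, tx, ty, tz, spin, ...]. A call has 1 to 20 rows; each row is the pose to reach, as a shift and turn from the pose commanded when the call began, along the tool's axes at that moment; what a row does not reach only later rows make up. A row lasts 1/8 s, in which the tool goes at most 62.5 mm and 10.7 degrees, less where a joint would pass 70% of its speed; a pose out of reach is approached as far as the arm can. A call with a gripper value outside its range is refused whole. "gripper" is the finger opening in mm, from 0 to 88.1, set as the call begins (left out, the last holds). The fingers move at their own pace and stop on an object; the grip force is fixed at half the most. Time passes only in rows, so rows that repeat a pose let the fingers close. It gives the time, the measured TCP pose, the force, the opening and the grip force at its end, in the units of the state.
- arm.read_state(): the state, without advancing time (a new reading comes with each control period).
- eyes.snapshot(name): name is "scene" or "top" or "wrist"; returns (picture, depth): 480x640x3 uint8, blue, green, red; 480x640 float32, m along the optical axis (not along the pixel's ray), 0 where there is no reading.
- eyes.camera_model(name): a dict with "mtx" (3x3 intrinsics, pixels), "k1" (the pictures are not rectified: a ray, as slopes to the right and down, at radius r is drawn at 1 + k1 r^2 times it, then the intrinsics apply), "view" (4x4, takes a point from world to camera coordinates). Camera axes: x right, y up, looking along -z (the intrinsics and any distortion apply to the point x, -y, -z); pixel columns grow to the right and rows downward; lengths in m; the calibration is good to about 2 mm. A picture is of the moment at which its call begins: read the wrist's pose just before it. camera_model takes no time and is no camera call; for the wrist camera it gives the pose at the moment of the call.
- ticket.sign_off(): hands the job in; it is judged then, once.
The state is a dict: "t": time; "q": joint angles; "joint_vel": joint speeds; "joint_torque": joint torques, N m; "tool_pos": TCP position; "tool_rot": TCP orientation; "force": force on the tool from outside, world axes, zero at the start; "moment": the same for the moment, N m; "grip_width": finger opening in m; "grasp_force": force on a finger pad.
Only numpy, scipy, OpenCV 4.12 (cv2) and the standard library are available. Lean on these libraries where they do the work, as an engineer would, in place of code of your own. Each camera call takes 0.05 s, during which the arm holds its last target. There are 200 camera calls.

## Working session

There is one attempt and no reset: what is moved stays moved. The work goes in short steps, Python scripts to look and compute and a tool call to move; the robot and the scene stay as the last step left them, time stands still between calls to the robot, and variables do not carry over. Pictures are saved under pics/ and viewed, at most 14 in all, crops included, and the job is handed in when it is done.

Besides the shell and the picture viewer there is one more tool, called after ">>>" by a JSON object that holds its "op" and its "data", one argument or row to a line. arm_command: Moves the arm, as the interface text tells. Its arguments: {"type":"object","properties":{"targets":{"type":"array"},"gripper":{"type":"number"}},"required":["targets"]}

```bash
ls; mkdir -p pics; cat > h.py <<'E'
import numpy as np, cv2
from rig import arm, eyes, ticket
def cast(cm,uv,z=None,depth=None):
    """pixels -> world points on plane z (or by depth)"""
    uv=np.atleast_2d(np.float64(uv)); K=np.array(cm["mtx"]); k1=cm["k1"]
    s=cv2.undistortPoints(uv[:,None,:],K,np.array([k1,0,0,0.]))[:,0]
    V=np.array(cm["view"]); Ri=V[:3,:3].T; o=-Ri@V[:3,3]
    d=np.c_[s[:,0],-s[:,1],-np.ones(len(s))]@Ri.T
    t=(z-o[2])/d[:,2] if depth is None else np.asarray(depth)
    return o+d*np.reshape(t,(-1,1))
def proj(cm,P):
    V=np.array(cm["view"]);p=np.atleast_2d(P)@V[:3,:3].T+V[:3,3]
    s=np.c_[p[:,0]/-p[:,2],-p[:,1]/-p[:,2]]; r2=(s**2).sum(1,keepdims=True)
    s=s*(1+cm["k1"]*r2); K=np.array(cm["mtx"])
    return np.c_[s[:,0]*K[0,0]+K[0,2],s[:,1]*K[1,1]+K[1,2]]
E
python3 - <<'E'
from h import *
for n in("scene","top"):
    p,d=eyes.snapshot(n); cv2.imwrite(f"pics/{n}0.png",p); np.savez(f"{n}0.npz",p=p,d=d)
    cm=eyes.camera_model(n); V=np.array(cm["view"]); print(n,np.round(-V[:3,:3].T@V[:3,3],3),cm["mtx"],cm["k1"],(d>0).mean())
s=arm.read_state(); print(s)
E
```

```text
pics
scene [1.124 0.311 0.745] [[499.29864565   0.         322.46363305]
 [  0.         499.29864565 237.52093651]
 [  0.           0.           1.        ]] -0.0010521427965452285 0.9960514322916667
top [0.394 0.078 1.115] [[434.02760347   0.         314.47028322]
 [  0.         434.02760347 242.92573406]
 [  0.           0.           1.        ]] -0.10192827478269999 0.9960416666666667
{'t': 0.1, 'q': array([ 8.90712215e-01,  3.81118817e-01,  1.29813744e+00,  1.42311067e-05,
        1.46358451e+00, -2.15345757e-01]), 'joint_vel': array([-7.76519071e-05,  5.12617915e-04, -2.22772673e-03,  3.58173531e-04,
        1.48444055e-03, -4.41500598e-04]), 'joint_torque': array([ 3.43795655e-03, -4.38652182e+01, -2.24913704e+01,  7.14854384e-02,
        3.42033897e-02, -9.37393565e-05]), 'tool_pos': array([0.24637111, 0.49146509, 0.2382208 ]), 'tool_rot': array([-3.14037639e+00, -2.80524935e-04,  2.67685260e+00]), 'force': array([-0.78805046,  0.25521716, -0.42671102]), 'moment': array([ 0.04721407, -0.03431209,  0.01815821]), 'grasp_force': 0.0, 'grip_width': 0.08789703369329599}
```

View pics/top0.png

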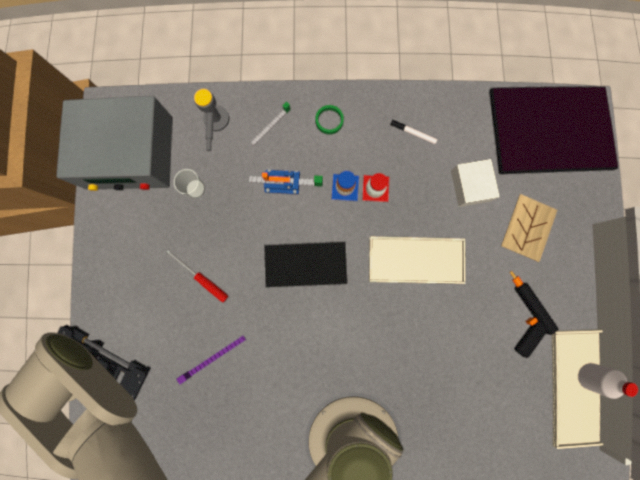

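View pics/scene0.png

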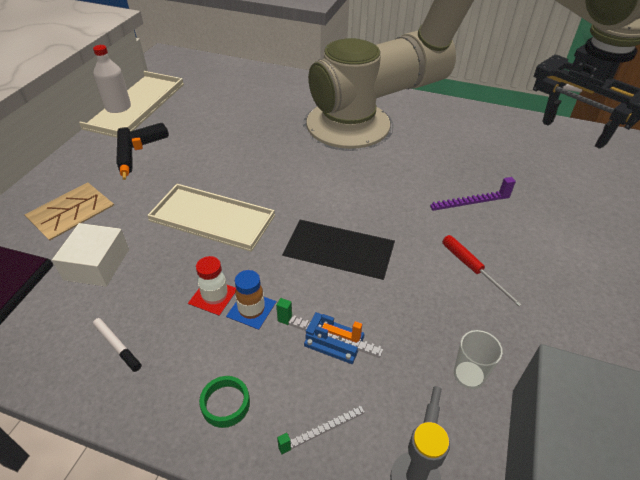

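Top view: the holder is at (282,181) and the white bar runs through it, with its green grip at (318,181). The blue-lid jar is at (346,183) and the red-lid jar at (376,185). The mat is at (305,264), the small tray at (417,260), and the larger tray with the bottle at (580,390).

Bar candidates are the one in the holder (249–323,181), a loose white/green one at (270,122), and a purple one at (212,360). The one meant is in the holder: it isn't purple, and at about 74 px it is longer than the loose one at about 52 px.

```bash
cat > meas.py <<'E'
from h import *
def cloud(n,f=None):
    if f: z=np.load(f); p,d=z["p"],z["d"]; cm=eyes.camera_model(n)
    else: cm=eyes.camera_model(n); p,d=eyes.snapshot(n)
    v,u=np.mgrid[:480,:640]; W=cast(cm,np.c_[u.ravel(),v.ravel()],depth=d.ravel()).reshape(480,640,3)
    return cm,p,cv2.cvtColor(p,cv2.COLOR_BGR2HSV),d,W
def comps(m,amin=15):
    n,l,s,c=cv2.connectedComponentsWithStats(m.astype(np.uint8))
    return [(l==i,s[i,4],c[i]) for i in range(1,n) if s[i,4]>=amin]
E
python3 - <<'E'
from meas import *
np.set_printoptions(precision=4,suppress=True)
for n in("top","scene"):
    cm,p,h,d,W=cloud(n,n+"0.npz"); H,S,Vv=h[...,0],h[...,1],h[...,2]
    roi=(W[...,0]>.2)&(W[...,0]<.75)&(W[...,1]>-.3)&(W[...,1]<.4)&(W[...,2]<.15)&(W[...,2]>-.01)&(d>0)
    ms=dict(red=((H<5)|(H>172))&(S>160),blue=(H>100)&(H<125)&(S>140),green=(H>45)&(H<85)&(S>100),orange=(H>6)&(H<20)&(S>170)&(Vv>150),black=(Vv<40),cream=(H>18)&(H<35)&(S>20)&(S<90)&(Vv>190))
    for k,m in ms.items():
        for c,a,ct in comps(m&roi,12):
            P=W[c]; top=np.percentile(P[:,2],95); 
            r=cv2.minAreaRect(np.float32(P[:,:2])*1000)
            T=P[P[:,2]>top-.006]
            print(n,k,a,ct.round(0),"z5/50/95",np.percentile(P[:,2],[5,50,95]).round(3),"rect",np.round(r[0],1),np.round(r[1],1),round(r[2],1),"topmean",T.mean(0))
E
```

```text
top red 460 [376. 186.] z5/50/95 [0.    0.084 0.091] rect [644.2 -64.7] [66.7 65.5] 85.2 topmean [ 0.6422 -0.0624  0.0882]
top red 322 [211. 287.] z5/50/95 [0.019 0.024 0.028] rect [388.2 358.6] [98.4 22.8] 52.8 topmean [0.3878 0.3571 0.0247]
top blue 363 [283. 183.] z5/50/95 [0.01  0.026 0.046] rect [661.  178.4] [84.3 57. ] 84.8 topmean [0.6604 0.1598 0.0451]
top blue 476 [345. 185.] z5/50/95 [0.    0.007 0.09 ] rect [647.5  15.2] [65.3 64.1] 85.7 topmean [0.6478 0.0158 0.0883]
top green 73 [318. 180.] z5/50/95 [0.037 0.061 0.064] rect [654.5  86.1] [17.5 18.8] 89.8 topmean [0.6552 0.0855 0.0616]
top orange 116 [275. 178.] z5/50/95 [0.034 0.039 0.075] rect [664.  190.5] [64.1 15.1] 88.1 topmean [0.6634 0.2169 0.0733]
top black 3135 [305. 264.] z5/50/95 [-0.     0.003  0.006] rect [447.2 118.9] [102.8 204. ] 2.0 topmean [0.4468 0.1182 0.0035]
top cream 412 [466. 181.] z5/50/95 [0.057 0.06  0.064] rect [ 654.1 -288.1] [112.6  34.4] 8.5 topmean [ 0.651  -0.2859  0.0608]
top cream 38 [194. 189.] z5/50/95 [0.064 0.082 0.087] rect [631.1 386.8] [ 8.3 35.3] 55.0 topmean [0.6311 0.3869 0.0
[... 933 characters left out ...]
ect [657.5  88. ] [22.3 19.2] 83.6 topmean [0.658  0.0885 0.0607]
scene orange 175 [337. 331.] z5/50/95 [0.035 0.037 0.039] rect [663.2 186.6] [53.2 13.9] 83.2 topmean [0.6628 0.1871 0.0372]
scene orange 50 [357. 325.] z5/50/95 [0.071 0.073 0.075] rect [665.  219.8] [13.  11.9] 85.8 topmean [0.6653 0.2198 0.073 ]
scene black 2489 [340. 249.] z5/50/95 [0.    0.002 0.005] rect [448.5 121.2] [110.  205.9] 2.3 topmean [0.4494 0.1245 0.0026]
scene cream 3609 [213. 215.] z5/50/95 [0.002 0.005 0.017] rect [ 455.8 -164.8] [245.5 117.4] 88.4 topmean [ 0.4609 -0.1596  0.0173]
scene cream 606 [100. 248.] z5/50/95 [0.057 0.059 0.061] rect [ 647.  -284.8] [99.6 36.4] 4.0 topmean [ 0.6532 -0.2846  0.0593]
```

```bash
python3 - <<'E'
import cv2
p=cv2.imread("pics/top0.png")[150:215,235:400]; q=cv2.imread("pics/scene0.png")[250:370,180:400]
p=cv2.resize(p,(780,307),interpolation=2); q=cv2.resize(q,(520,284),interpolation=2)
import numpy as np
o=np.zeros((595,780,3),np.uint8);o[:307]=p;o[309:593,:520]=q;cv2.imwrite("pics/crop0.png",o)
E
```

```text
(no output)
```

View pics/crop0.png

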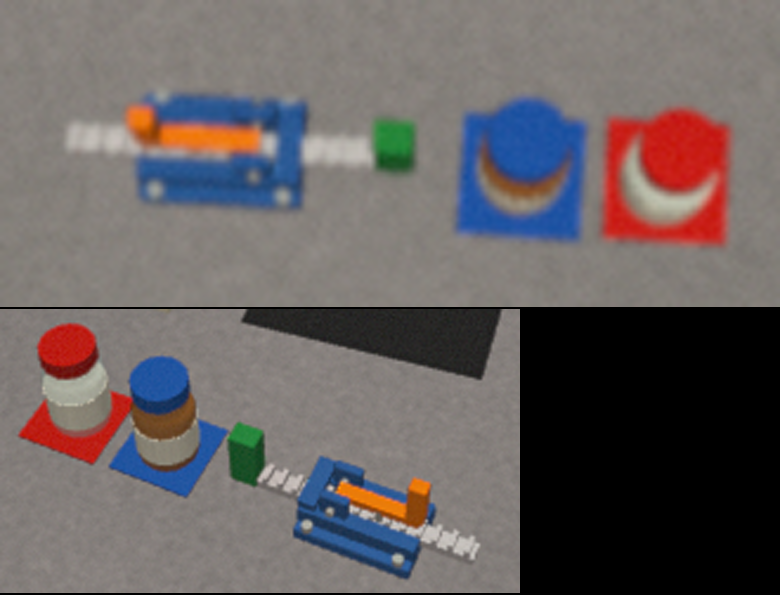

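The crop confirms it: the blue holder carries the long white bar, its green grip faces the jars, and the orange lug is at the far end. I'll move above the blue jar and look from there.

```bash
cat > plan.py <<'E'
from h import *
def plan(x,y,z,yaw,st=None):
    st=st or arm.read_state(); p=np.array(st["tool_pos"])*1000; w=st["tool_rot"][2]
    d=np.array([x,y,z])-p; c,s=np.cos(w),np.sin(w)
    print("shift",np.round([c*d[0]+s*d[1], s*d[0]-c*d[1], -d[2]],1),"spin",round((w-yaw+np.pi)%(2*np.pi)-np.pi,3),"dist",round(np.linalg.norm(d)))
E
python3 -c "
from plan import *
plan(648,17,250,1.496)"
```

```text
shift [-571.7 -244.1  -11.8] spin 1.181 dist 622
```

>>> {"op": "arm_command", "data": {
  "targets": [-50, -21, -1, 0.1, -100, -43, -2, 0.2, -150, -64, -3, 0.3, -200, -85, -4, 0.4, -250, -107, -5, 0.5, -300, -128, -6, 0.6, -350, -149, -7, 0.7, -400, -171, -8, 0.8, -450, -192, -9, 0.9, -500, -213, -10, 1.0, -540, -231, -11, 1.1, -572, -244, -12, 1.181, -572, -244, -12, 1.181, -572, -244, -12, 1.181],
  "gripper": 88
}}

```text
t: 1.85
tool_pos: [0.648, 0.0177, 0.2505]
tool_rot: [-3.141, -0.0, 1.497]
force: [-0.2, -0.4, 0.1]
grip_width: 0.0879
grasp_force: 0.0
```

```bash
cat > look.py <<'E'
from meas import *
import sys
np.set_printoptions(precision=4,suppress=True)
def look(name="wrist",save=None,cols=None,roi=(.35,.75,-.3,.35),amin=40):
    cm,p,h,d,W=cloud(name); H,S,Vv=h[...,0],h[...,1],h[...,2]
    if save: cv2.imwrite(f"pics/{save}.png",p); np.savez(save+".npz",p=p,d=d,W=W)
    m0=(W[...,0]>roi[0])&(W[...,0]<roi[1])&(W[...,1]>roi[2])&(W[...,1]<roi[3])&(W[...,2]<.15)&(d>0)
    ms=dict(red=((H<5)|(H>172))&(S>160),blue=(H>100)&(H<125)&(S>140),green=(H>45)&(H<85)&(S>100),orange=(H>6)&(H<20)&(S>170)&(Vv>150),black=(Vv<40),cream=(H>18)&(H<35)&(S>20)&(S<90)&(Vv>190))
    for k in cols or ms:
        for c,a,ct in comps(ms[k]&m0,amin):
            P=W[c]; top=np.percentile(P[:,2],95); T=P[P[:,2]>top-.006]; r=cv2.minAreaRect(np.float32(T[:,:2])*1000); r2=cv2.minAreaRect(np.float32(P[:,:2])*1000)
            print(name,k,a,ct.round(0),"z",np.percentile(P[:,2],[5,50,95]).round(3),"all",np.round(r2[0]+r2[1]+(r2[2],),1),"toprect",np.round(r[0]+r[1]+(r[2],),1),"topmean",T.mean(0))
    return cm,p,h,d,W
E
python3 - <<'E'
from look import *
s=arm.read_state(); print(s["t"],s["tool_pos"],s["tool_rot"],s["q"])
look(save="w1",cols=["red","blue","green","orange"])
E
```

```text
1.85 [0.648  0.0177 0.2505] [-3.1407 -0.0003  1.4971] [-0.155   0.5538  0.97    0.0002  1.6187 -0.0813]
wrist red 3452 [323. 282.] z [0.002 0.087 0.089] all [645.  -64.9  68.9  67.5  86.7] toprect [642.8 -61.   42.   42.3  34.8] topmean [ 0.6427 -0.06    0.088 ]
wrist blue 3339 [323.  35.] z [0.011 0.027 0.046] all [660.8 162.5  56.6  59.2  86. ] toprect [660.5 160.7  22.6  34.8  86.4] topmean [0.661  0.1603 0.0456]
wrist blue 3919 [320. 201.] z [0.002 0.087 0.089] all [647.8  15.6  66.4  67.5  85.7] toprect [648.5  16.7  42.1  42.   12.5] topmean [0.6487 0.0173 0.0881]
wrist green 540 [324. 125.] z [0.061 0.062 0.063] all [656.3  85.9  20.6  16.6  85.9] toprect [656.3  85.9  20.6  16.6  85.9] topmean [0.6562 0.0856 0.062 ]
wrist orange 475 [323.  17.] z [0.037 0.038 0.04 ] all [661.1 171.   25.6  10.8  85.9] toprect [661.1 171.   25.6  10.8  85.9] topmean [0.6612 0.1711 0.0382]
wrist orange 95 [307. 189.] z [0.059 0.061 0.064] all [637.3  33.   26.7   6.2  31.6] toprect [637.3  33.   26.7   6.2  31.6] topmean [0.6379 0.0338 0.0612]
```

View pics/w1.png

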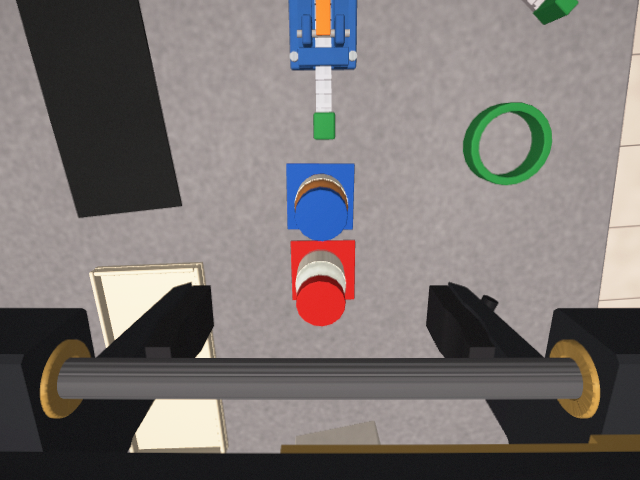

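The wrist view puts the blue jar lid at (321,213), the red lid at (321,300), the grip at (324,125) and the holder at (323,35). All of these match the top and scene measurements, with the line at about 0.072 rad. Next I'll go down on the blue jar.

>>> {"op": "arm_command", "data": {
  "targets": [-1, 0, 50, 0, -1, 0, 100, 0, -1, 0, 150, 0, -1, 0, 190, 0, -1, 0, 217, 0, -1, 0, 217, 0],
  "gripper": 88
}}

```text
t: 2.65
tool_pos: [0.647, 0.0173, 0.0324]
tool_rot: [-3.138, -0.0, 1.497]
force: [-0.1, 0.4, 0.2]
grip_width: 0.0881
grasp_force: 0.0
```

>>> {"op": "arm_command", "data": {
  "targets": [0, 0, 0, 0, 0, 0, 0, 0, 0, 0, 0, 0, 0, 0, 0, 0],
  "gripper": 30
}}

```text
t: 3.15
tool_pos: [0.6485, 0.0161, 0.0342]
tool_rot: [3.141, 0.0, 1.496]
force: [-0.0, -0.1, 0.0]
grip_width: 0.0501
grasp_force: 0.0
```

>>> {"op": "arm_command", "data": {
  "targets": [0, 0, 0, 0, 0, 0, 0, 0],
  "gripper": 30
}}

```text
t: 3.4
tool_pos: [0.6486, 0.0161, 0.0341]
tool_rot: [3.141, 0.0, 1.496]
force: [-0.4, -0.9, 3.3]
grip_width: 0.0476
grasp_force: 30.0
```

>>> {"op": "arm_command", "data": {
  "targets": [0, 0, -8, 0, 0, 0, -25, 0, 2, -4, -45, 0, 11, -17, -55, 0, 29, -45, -60, 0, 51, -79, -60, 0, 75, -116, -60, 0, 98, -152, -60, 0, 118, -183, -60, 0, 131, -203, -60, 0, 137, -212, -60, 0, 137, -212, -55, 0, 137, -212, -40, 0, 137, -212, -20, 0, 137, -212, -7, 0, 137, -212, -2, 0, 137, -212, 0, 0, 137, -212, 0, 0]
}}

```text
t: 5.65
tool_pos: [0.4477, 0.1686, 0.0342]
tool_rot: [3.14, -0.0, 1.496]
force: [-0.1, 0.7, -1.0]
grip_width: 0.0475
grasp_force: 30.0
```

>>> {"op": "arm_command", "data": {
  "targets": [0, 0, 0.5, 0, 0, 0, 1, 0]
}}

```text
t: 5.9
tool_pos: [0.4477, 0.1687, 0.034]
tool_rot: [3.14, -0.0, 1.496]
force: [-4.5, -0.9, 17.1]
grip_width: 0.0475
grasp_force: 30.0
```

>>> {"op": "arm_command", "data": {
  "targets": [0, 0, 1, 0, 0, 0, 1, 0, 0, 0, 1, 0, 0, 0, 1, 0, 0, 0, 1, 0],
  "gripper": 88
}}

```text
t: 6.52
tool_pos: [0.4473, 0.1686, 0.0317]
tool_rot: [-3.141, 0.0, 1.496]
force: [-0.4, -1.1, -0.3]
grip_width: 0.0881
grasp_force: 0.0
```

```bash
python3 -c "
from plan import *
plan(643,-61,120,1.499)"
```

```text
shift [-214.3  212.4  -88.3] spin -0.003 dist 314
```

>>> {"op": "arm_command", "data": {
  "targets": [0, 0, -10, 0, 0, 0, -50, 0, -5, 5, -90, 0, -40, 40, -98, 0, -83, 82, -98, 0, -126, 125, -98, 0, -169, 167, -98, 0, -200, 198, -98, 0, -214, 212, -98, 0, -214, 212, -90, 0, -214, 212, -60, 0, -214, 212, -25, 0, -214, 212, -3, 0, -214, 212, -2, 0, -214, 212, -2, 0],
  "gripper": 88
}}

```text
t: 8.4
tool_pos: [0.6427, -0.0601, 0.0348]
tool_rot: [3.14, 0.0, 1.496]
force: [0.2, -0.3, 0.3]
grip_width: 0.0879
grasp_force: 0.0
```

>>> {"op": "arm_command", "data": {
  "targets": [0, 0, 0, 0, 0, 0, 0, 0, 0, 0, 0, 0, 0, 0, 0, 0, 0, 0, 0, 0, 0, 0, 0, 0],
  "gripper": 30
}}

```text
t: 9.15
tool_pos: [0.6427, -0.0607, 0.0338]
tool_rot: [3.141, 0.0, 1.496]
force: [0.0, -0.2, 1.4]
grip_width: 0.047
grasp_force: 30.0
```

```bash
python3 -c "
from plan import *
plan(450,69,34,1.496)"
```

```text
shift [ 1.149e+02 -2.018e+02 -2.000e-01] spin -0.0 dist 232
```

>>> {"op": "arm_command", "data": {
  "targets": [0, 0, -8, 0, 0, 0, -25, 0, 2, -4, -45, 0, 10, -17, -55, 0, 27, -47, -60, 0, 47, -82, -60, 0, 68, -120, -60, 0, 87, -153, -60, 0, 103, -181, -60, 0, 112, -197, -60, 0, 115, -202, -60, 0, 115, -202, -55, 0, 115, -202, -40, 0, 115, -202, -20, 0, 115, -202, -7, 0, 115, -202, -2, 0, 115, -202, 0, 0, 115, -202, 0.5, 0]
}}

```text
t: 11.4
tool_pos: [0.4501, 0.0691, 0.0337]
tool_rot: [3.141, 0.0, 1.496]
force: [-1.9, -0.9, 6.1]
grip_width: 0.0471
grasp_force: 30.0
```

>>> {"op": "arm_command", "data": {
  "targets": [0, 0, 0, 0, 0, 0, 0, 0, 0, 0, 0, 0, 0, 0, 0, 0, 0, 0, 0, 0],
  "gripper": 88
}}

```text
t: 12.02
tool_pos: [0.4498, 0.0692, 0.0332]
tool_rot: [-3.142, 0.0, 1.496]
force: [0.8, 0.3, 0.1]
grip_width: 0.088
grasp_force: 0.0
```

```bash
python3 -c "
from plan import *
plan(655,150,250,1.499)"
```

```text
shift [  96.   198.5 -216.8] spin -0.003 dist 309
```

>>> {"op": "arm_command", "data": {
  "targets": [0, 0, -10, 0, 0, 0, -50, 0, 0, 0, -100, 0, 15, 35, -135, 0, 33, 80, -165, 0, 50, 125, -190, 0, 65, 165, -205, 0, 72, 190, -217, 0, 76, 200, -217, 0, 76, 200, -217, 0],
  "gripper": 88
}}

```text
t: 13.28
tool_pos: [0.655, 0.1301, 0.2503]
tool_rot: [-3.141, 0.0, 1.496]
force: [0.3, -0.9, -0.3]
grip_width: 0.0879
grasp_force: 0.0
```

```bash
python3 - <<'E'
from look import *
s=arm.read_state(); print(s["t"],s["tool_pos"],s["tool_rot"],s["q"])
look(save="w2",cols=["red","blue","green","orange"])
look("top",save="t2",cols=["red","blue"])
E
```

```text
13.275 [0.655  0.1301 0.2503] [-3.1412  0.      1.496 ] [0.0192 0.592  0.9011 0.     1.6489 0.094 ]
wrist red 1963 [ 94. 296.] z [0.078 0.088 0.089] all [421.5  45.9 116.6  42.1  36.7] toprect [452.3  69.3  39.5  42.2  42.9] topmean [0.4534 0.0704 0.088 ]
wrist red 1299 [323. 346.] z [0.002 0.003 0.004] all [646.3 -44.8  29.6  67.1  85.4] toprect [646.3 -44.8  29.6  67.1  85.4] topmean [ 0.6461 -0.0444  0.0031]
wrist blue 4287 [323. 145.] z [0.011 0.026 0.046] all [661.9 179.8  89.   59.   86.5] toprect [660.6 161.3  21.7  34.6  86.7] topmean [0.6608 0.1616 0.0457]
wrist blue 2690 [ 60. 184.] z [0.077 0.088 0.089] all [416.8 160.8 107.2  54.3   3.1] toprect [447.9 168.4  42.7  41.6  10.5] topmean [0.4492 0.1689 0.0881]
wrist blue 3439 [321. 297.] z [0.002 0.003 0.004] all [647.8  15.7  67.2  67.4  86.1] toprect [647.8  15.7  67.2  67.4  86.1] topmean [0.6479 0.0166 0.0031]
wrist green 641 [325. 249.] z [0.029 0.062 0.063] all [656.1  86.7  21.7  17.2  86.4] toprect [656.1  86.5  21.2  17.2  86.4] topmean [0.6563 0.0871 0.0618]
wrist orange 1001 [323. 129.] z [0.037 0.038 0.075] all [662.4 191.2  65.3  10.5  86.2] toprect [664.3 217.4  12.6  10.2  86.1] topmean [0.6642 0.2174 0.0739]
top red 617 [375. 188.] z [-0.     0.003  0.007] all [645.1 -64.7  66.   66.1  87.1] toprect [645.  -64.7  66.1  66.1  86.8] topmean [ 0.6445 -0.0645  0.0037]
top red 144 [329. 260.] z [0.085 0.088 0.091] all [455.8  57.9  21.4  49.6  89.8] toprect [451.3  57.9  21.4  40.6  89.8] topmean [0.452  0.0597 0.0884]
top red 132 [219. 294.] z [0.018 0.024 0.028] all [372.6 338.4  46.8  22.5  51.7] toprect [372.8 335.8  43.   19.   50.7] topmean [0.3722 0.3353 0.025 ]
top blue 608 [345. 187.] z [0.    0.003 0.007] all [647.6  15.4  65.4  65.5  85.4] toprect [647.6  15.4  65.4  65.5  85.4] topmean [0.6481 0.0154 0.0035]
```

View pics/w2.png

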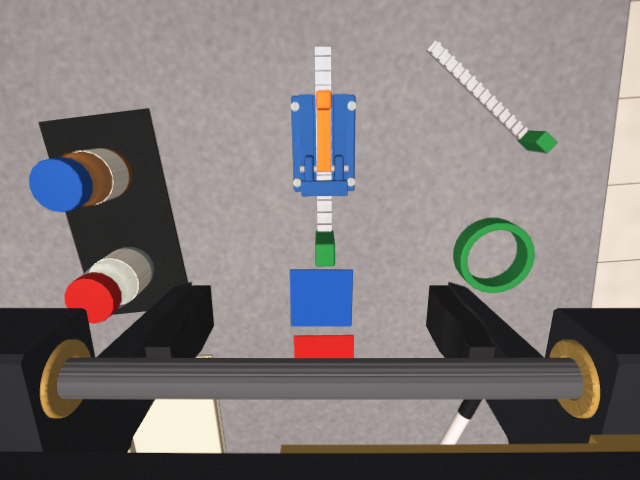

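The jars stand upright on the mat, with lids at (60,185) and (93,298). The lug is at (324,100), the grip at (325,249), and the pads at (321,297) and (323,346). The lug top measures z = 74 mm, as expected. Next is the lug.

>>> {"op": "arm_command", "data": {
  "targets": [30, 1, 10, 0, 70, 2, 30, 0, 88, 3, 80, 0, 88, 3, 130, 0, 88, 3, 170, 0, 88, 3, 195, 0, 88, 3, 207, 0, 88, 3, 207, 0, 88, 3, 207, 0],
  "gripper": 50
}}

```text
t: 14.5
tool_pos: [0.6651, 0.2175, 0.0448]
tool_rot: [3.139, -0.0, 1.496]
force: [-0.2, -0.3, -0.5]
grip_width: 0.0502
grasp_force: 0.0
```

>>> {"op": "arm_command", "data": {
  "targets": [0, 0, 0, 0, 0, 0, 0, 0, 0, 0, 0, 0, 0, 0, 0, 0, 0, 0, 0, 0, 0, 0, 0, 0],
  "gripper": 5
}}

```text
t: 15.25
tool_pos: [0.6646, 0.2175, 0.0433]
tool_rot: [3.141, -0.0, 1.496]
force: [0.9, -0.2, -0.2]
grip_width: 0.0117
grasp_force: 30.0
```

Gripped: 11.7 mm opening on the 12 mm lug. Now I'll swing it up along the arc.

>>> {"op": "arm_command", "data": {
  "targets": [-2, 0, -4, 0, -5, 0, -8, 0, -8, 0, -12, 0, -11, 0, -16, 0, -14, 0, -19, 0, -18, 0, -22, 0, -22, 0, -25, 0, -26, 0, -28, 0, -30, 0, -30, 0, -35, 0, -32, 0, -39, 0, -33, 0, -44, 0, -35, 0, -47, 0, -35, 0, -50, 0, -36, 0, -50, 0, -36, 0]
}}

```text
t: 17.12
tool_pos: [0.6614, 0.1681, 0.0806]
tool_rot: [3.139, -0.002, 1.496]
force: [3.2, 3.8, 4.2]
grip_width: 0.0118
grasp_force: 30.0
```

>>> {"op": "arm_command", "data": {
  "targets": [-50, 0, 0, 0, -50, 0, 0, 0],
  "gripper": 50
}}

```text
t: 17.38
tool_pos: [0.6568, 0.1148, 0.0793]
tool_rot: [-3.14, 0.001, 1.492]
force: [0.2, 0.6, -0.5]
grip_width: 0.0293
grasp_force: 0.0
```

I made an error there. Rows are relative to the pose at the start of each call, so the tool moved another 50 mm while the fingers were opening. I'll lift and check the pawl.

>>> {"op": "arm_command", "data": {
  "targets": [0, 0, -40, 0, 0, 0, -90, 0, 0, 0, -120, 0, 0, 0, -120, 0],
  "gripper": 50
}}

```text
t: 17.88
tool_pos: [0.6575, 0.1183, 0.2016]
tool_rot: [3.137, -0.0, 1.496]
force: [0.2, -0.4, 0.2]
grip_width: 0.0503
grasp_force: 0.0
```

```bash
python3 - <<'E'
from look import *
s=arm.read_state(); print(s["t"],s["tool_pos"],s["tool_rot"])
look(save="w3",cols=["blue","green","orange"])
p,d=eyes.snapshot("scene"); a=cv2.resize(p[250:370,180:400],(600,327))
b=cv2.resize(cv2.imread("pics/w3.png")[40:280,240:420],(200,267)); o=np.zeros((327,800,3),np.uint8);o[:,:600]=a;o[:267,600:]=b;cv2.imwrite("pics/c3.png",o)
E
```

```text
17.875 [0.6575 0.1183 0.2016] [ 3.1375 -0.      1.4961]
wrist blue 5420 [318. 131.] z [0.011 0.026 0.046] all [661.8 179.9  88.9  58.9  86.4] toprect [660.9 161.1  21.9  35.1  86.9] topmean [0.661  0.1615 0.0457]
wrist blue 2376 [ 19. 179.] z [0.076 0.088 0.089] all [435.9 152.   84.3  36.9  44.5] toprect [458.3 165.8  41.9  22.4  74.6] topmean [0.4584 0.1668 0.0878]
wrist blue 4360 [316. 308.] z [0.002 0.003 0.004] all [647.7  16.   67.7  67.4  85.7] toprect [647.7  16.   67.7  67.4  85.7] topmean [0.6477 0.017  0.0032]
wrist green 855 [320. 254.] z [0.03  0.062 0.063] all [656.   86.5  21.3  17.2  85.8] toprect [656.   86.5  21.4  17.1  86.2] topmean [0.6562 0.0872 0.0618]
wrist orange 1260 [319. 154.] z [0.091 0.101 0.109] all [661.3 169.9  41.5  11.2  86.1] toprect [660.5 160.2  19.7  11.1  85.6] topmean [0.6606 0.1596 0.1067]
```

View pics/c3.png

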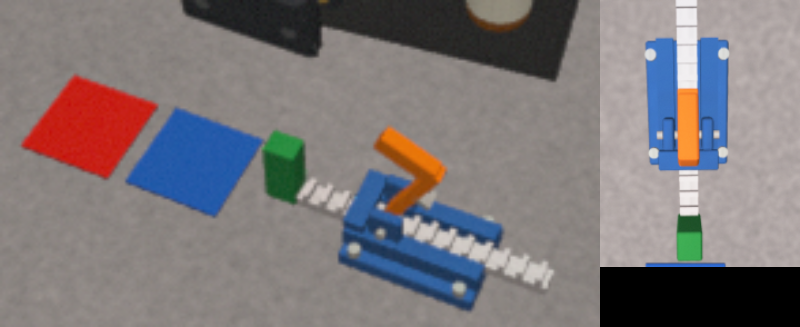

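The pawl arm is up at about 1 rad, with the lug leaning towards the grip at z 91–109, and it stays there. Now I'll grasp the green grip.

>>> {"op": "arm_command", "data": {
  "targets": [-20, 1, 20, -0.008, -31, 1, 60, -0.008, -31, 1, 110, -0.008, -31, 1, 150, -0.008, -31, 1, 170, -0.008, -31, 1, 176, -0.008, -31, 1, 176, -0.008, -31, 1, 176, -0.008],
  "gripper": 50
}}

```text
t: 18.98
tool_pos: [0.6561, 0.0868, 0.0241]
tool_rot: [3.14, 0.0, 1.504]
force: [-0.7, 0.5, -0.1]
grip_width: 0.0498
grasp_force: 0.0
```

>>> {"op": "arm_command", "data": {
  "targets": [0, 0, 0, 0, 0, 0, 0, 0, 0, 0, 0, 0, 0, 0, 0, 0, 0, 0, 0, 0, 0, 0, 0, 0],
  "gripper": 8
}}

```text
t: 19.73
tool_pos: [0.6558, 0.0867, 0.0233]
tool_rot: [3.141, 0.0, 1.504]
force: [0.0, -0.4, 1.0]
grip_width: 0.0181
grasp_force: 30.0
```

>>> {"op": "arm_command", "data": {
  "targets": [-3, 0, 0, 0, -8, 0, 0, 0, -16, 0, 0, 0, -16, 0, 0, 0]
}}

```text
t: 20.23
tool_pos: [0.6547, 0.0698, 0.0233]
tool_rot: [-3.142, 0.001, 1.503]
force: [-0.3, -0.8, 1.6]
grip_width: 0.0178
grasp_force: 30.0
```

The bar slides freely. I'll draw it fully out (another 150 mm), lift a little, and check that it hangs level.

>>> {"op": "arm_command", "data": {
  "targets": [-5, 0, 0, 0, -15, 0, 0, 0, -30, 0, 0, 0, -48, 0, 0, 0, -66, 0, 0, 0, -84, 0, 0, 0, -102, 0, 0, 0, -120, 0, 0, 0, -135, 0, 0, 0, -145, 0, 0, 0, -150, 0, 0, 0, -150, 0, 0, 0, -150, 0, -5, 0, -150, 0, -15, 0, -150, 0, -30, 0, -150, 0, -45, 0, -150, 0, -50, 0, -150, 0, -50, 0]
}}

```text
t: 22.48
tool_pos: [0.6446, -0.0789, 0.0737]
tool_rot: [3.141, 0.0, 1.504]
force: [-0.6, 0.2, -1.8]
grip_width: 0.0179
grasp_force: 30.0
```

```bash
python3 - <<'E'
from look import *
from plan import plan
s=arm.read_state(); print(s["t"],s["tool_pos"],s["tool_rot"],s["force"])
cm,p,h,d,W=look(save="w4",cols=["blue","green","orange"])
# bar points: bright, unsaturated, between grip and holder, above bench
m=(h[...,1]<60)&(h[...,2]>120)&(W[...,2]>.03)&(W[...,0]>.62)&(W[...,0]<.69)&(W[...,1]>-.08)&(d>0)
P=W[m]; 
for y0 in np.arange(-.06,.12,.02):
    q=P[abs(P[:,1]-y0)<.01]; 
    if len(q)>5: print(round(y0,2),len(q),np.median(q[:,0]),np.percentile(q[:,2],[10,50,90]).round(4))
print(P[:,1].max())
plan(454,-250,73,1.541)
E
```

```text
22.475 [ 0.6446 -0.0789  0.0737] [3.141  0.0001 1.5038] [-0.5598  0.2386 -1.8303]
wrist blue 7205 [274.  72.] z [0.002 0.003 0.004] all [628.9  16.8  67.2  30.   85.7] toprect [628.9  16.8  67.2  30.   85.7] topmean [0.6274 0.0182 0.0032]
wrist blue 5409 [360.  72.] z [0.002 0.003 0.004] all [671.2  13.8  67.6  20.4  85.8] toprect [671.2  13.8  67.6  20.4  85.8] topmean [0.6714 0.0152 0.0032]
wrist green 4034 [319. 321.] z [0.076 0.106 0.113] all [644.5 -77.5  19.   20.2  87.2] toprect [645.  -73.4  10.7  18.1  84.6] topmean [ 0.645  -0.0724  0.1116]
-0.06 1370 0.6462163916245389 [0.0699 0.075  0.0773]
-0.04 1779 0.6472014633044771 [0.0698 0.0708 0.0767]
-0.02 2030 0.6485409128096831 [0.0698 0.0712 0.0768]
0.0 2376 0.6498965829269387 [0.0697 0.071  0.0768]
0.02 2361 0.6511673738659415 [0.0696 0.0707 0.0765]
0.04 177 0.6508692868171615 [0.0691 0.0702 0.0757]
0.03156059944057943
shift [-183.6 -178.5    0.1] spin -0.037 dist 256
```

View pics/w4.png

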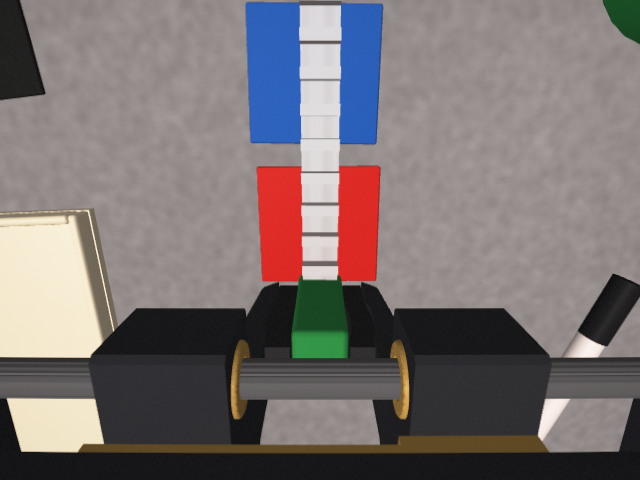

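The bar hangs level, out of the holder, with the grip held at (320,320). Now over to the tray.

>>> {"op": "arm_command", "data": {
  "targets": [-5, -5, -3, 0, -20, -19, -6, -0.005, -43, -42, -10, -0.01, -70, -68, -10, -0.015, -98, -95, -10, -0.02, -126, -122, -10, -0.027, -152, -148, -10, -0.033, -172, -167, -10, -0.037, -182, -176, -8, -0.037, -184, -178, 0, -0.037, -184, -178, 15, -0.037, -184, -178, 30, -0.037, -184, -178, 42, -0.037, -184, -178, 50, -0.037, -184, -178, 54, -0.037, -184, -178, 55, -0.037, -184, -178, 55, -0.037]
}}

```text
t: 24.65
tool_pos: [0.4548, -0.2506, 0.0185]
tool_rot: [3.141, 0.0, 1.541]
force: [0.2, -0.6, -1.0]
grip_width: 0.018
grasp_force: 30.0
```

```bash
python3 - <<'E'
from look import *
s=arm.read_state(); print(s["t"],s["tool_pos"],s["tool_rot"],s["force"])
cm,p,h,d,W=look(save="w5",cols=["green","cream"],amin=400)
E
```

```text
24.65 [ 0.4548 -0.2506  0.0185] [3.1411 0.0004 1.5408] [ 0.2462 -0.5695 -1.013 ]
wrist green 4040 [319. 321.] z [0.021 0.05  0.058] all [ 454.3 -248.1   20.6   17.2    3.3] toprect [ 454.9 -244.9   10.3   18.    89. ] topmean [ 0.4549 -0.2441  0.0565]
wrist cream 2098 [166. 152.] z [0.017 0.018 0.019] all [ 400.2 -194.4  112.5    4.    88.6] toprect [ 400.2 -194.4  112.5    4.    88.6] topmean [ 0.4002 -0.1899  0.0181]
wrist cream 34476 [241. 143.] z [0.004 0.005 0.006] all [ 425.4 -198.   125.5   47.6   88.3] toprect [ 425.4 -198.   125.5   47.6   88.3] topmean [ 0.4253 -0.1881  0.0052]
wrist cream 32845 [396. 144.] z [0.004 0.005 0.006] all [ 486.1 -199.9  125.8   44.8   88.4] toprect [ 486.1 -199.9  125.8   44.8   88.4] topmean [ 0.4867 -0.19    0.0052]
wrist cream 2572 [465. 156.] z [0.017 0.018 0.019] all [ 509.9 -197.5  113.1    4.3   88.7] toprect [ 509.9 -197.5  113.1    4.3   88.7] topmean [ 0.5098 -0.1944  0.0181]
```

View pics/w5.png

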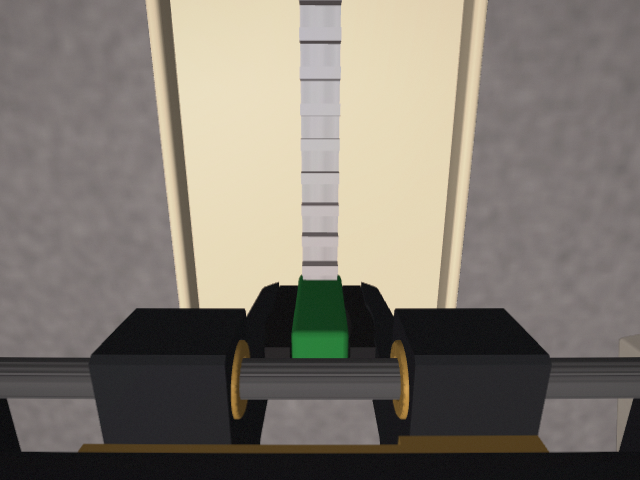

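The bar is centred between the tray walls, at columns 165 and 470, with its teeth up. I'll lower the last 2–3 mm and release.

>>> {"op": "arm_command", "data": {
  "targets": [0, 0, 1, 0, 0, 0, 2, 0, 0, 0, 2.5, 0]
}}

```text
t: 25.08
tool_pos: [0.4547, -0.2506, 0.0163]
tool_rot: [3.141, 0.0, 1.541]
force: [-3.1, 0.7, 10.4]
grip_width: 0.0176
grasp_force: 30.0
```

>>> {"op": "arm_command", "data": {
  "targets": [0, 0, 0, 0, 0, 0, 0, 0, 0, 0, 0, 0],
  "gripper": 42
}}

```text
t: 25.45
tool_pos: [0.4547, -0.2505, 0.0157]
tool_rot: [-3.142, -0.0, 1.541]
force: [0.6, -0.6, 0.3]
grip_width: 0.042
grasp_force: 0.0
```

>>> {"op": "arm_command", "data": {
  "targets": [0, 0, -5, 0, 0, 0, -25, 0, 0, 0, -65, 0, 0, 0, -115, 0, 0, 0, -165, 0, 0, 0, -180, 0, 0, 0, -180, 0]
}}

```text
t: 26.32
tool_pos: [0.4549, -0.2506, 0.1969]
tool_rot: [3.14, 0.002, 1.541]
force: [0.1, -1.3, -0.4]
grip_width: 0.042
grasp_force: 0.0
```

```bash
python3 - <<'E'
from look import *
from plan import plan
s=arm.read_state(); print(s["t"],s["tool_pos"],s["tool_rot"],s["force"])
look("wrist",cols=["green"],save="w6")
cm,p,h,d,W=look("scene",cols=["green","red","blue","orange"],save="s6")
cv2.imwrite("pics/s6.png",p)
plan(450,69,150,1.504)
E
```

```text
26.325 [ 0.4549 -0.2506  0.1969] [3.1396 0.0016 1.5408] [ 0.1367 -1.2678 -0.4127]
wrist green 803 [319. 216.] z [0.027 0.055 0.056] all [ 454.7 -250.9   21.4   16.8   88.1] toprect [ 454.7 -250.9   21.3   16.8   88.1] topmean [ 0.4546 -0.2505  0.0549]
scene green 219 [175. 197.] z [0.013 0.039 0.055] all [ 456.5 -247.9   18.6   21.9    1.7] toprect [ 456.5 -248.1   18.6   19.3    1.7] topmean [ 0.4572 -0.2479  0.0535]
scene red 335 [315. 214.] z [0.078 0.087 0.089] all [451.6  70.6  44.2  39.   20.4] toprect [451.3  70.5  43.6  39.   20.7] topmean [0.4527 0.0709 0.0872]
scene red 196 [451. 244.] z [0.011 0.021 0.027] all [375.2 339.7  44.3  21.7  46.9] toprect [371.9 337.7  36.9  19.7  48.3] topmean [0.3724 0.3364 0.024 ]
scene red 1030 [213. 296.] z [0.    0.002 0.005] all [645.3 -62.4  68.1  68.6  86.9] toprect [645.3 -62.4  68.1  68.6  86.9] topmean [ 0.6462 -0.0618  0.0024]
scene blue 356 [365. 226.] z [0.076 0.087 0.089] all [449.  170.7  43.1  38.2  15.2] toprect [449.  170.7  43.1  38.2  15.2] topmean [0.4505 0.1711 0.0873]
scene blue 1093 [251. 309.] z [0.    0.002 0.005] all [647.9  17.6  67.5  69.1  85.7] toprect [647.9  17.6  67.5  69.1  85.7] topmean [0.649  0.018  0.0024]
scene blue 1562 [333. 339.] z [0.009 0.023 0.042] all [667.1 181.7  90.2  51.7  87.2] toprect [660.1 155.8  41.3  34.    1.1] topmean [0.6646 0.154  0.0406]
scene orange 167 [331. 306.] z [0.089 0.099 0.108] all [662.1 172.9  39.5  12.1  85.3] toprect [662.9 162.8  14.7  15.   40.4] topmean [0.6624 0.1622 0.1063]
shift [319.  -13.9  45. ] spin 0.037 dist 322
```

View pics/s6.png

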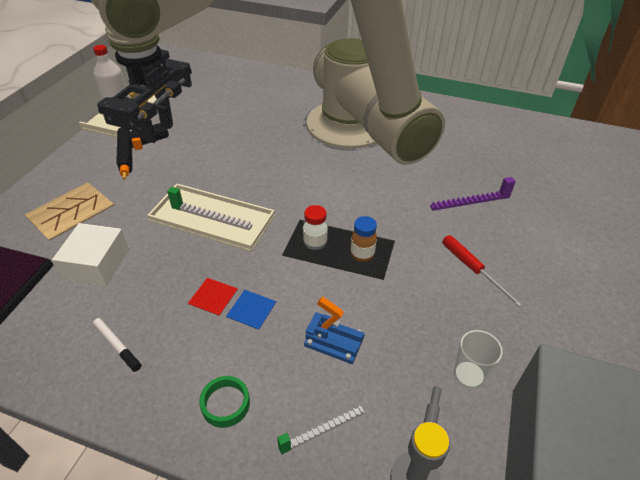

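The bar lies flat in the small tray with its grip at (175,197), the pawl stands up at (331,306), and both jars are on the mat. Next I'll return the red jar.

>>> {"op": "arm_command", "data": {
  "targets": [15, -1, 5, 0.005, 60, -3, 20, 0.01, 110, -5, 35, 0.02, 160, -7, 45, 0.03, 210, -9, 45, 0.037, 260, -11, 45, 0.037, 300, -13, 45, 0.037, 319, -13, 50, 0.037, 319, -13, 75, 0.037, 319, -13, 110, 0.037, 319, -13, 140, 0.037, 319, -13, 158, 0.037, 319, -13, 162, 0.037, 319, -13, 162, 0.037],
  "gripper": 88
}}

```text
t: 28.18
tool_pos: [0.4509, 0.0691, 0.0337]
tool_rot: [-3.141, -0.0, 1.504]
force: [0.1, -0.9, 1.4]
grip_width: 0.0878
grasp_force: 0.0
```

>>> {"op": "arm_command", "data": {
  "targets": [0, 0, 0, 0, 0, 0, 0, 0, 0, 0, 0, 0, 0, 0, 0, 0, 0, 0, 0, 0, 0, 0, 0, 0],
  "gripper": 30
}}

```text
t: 28.92
tool_pos: [0.4512, 0.0687, 0.0338]
tool_rot: [-3.142, 0.0, 1.504]
force: [-1.1, 0.2, 3.1]
grip_width: 0.047
grasp_force: 30.0
```

```bash
python3 -c "
from plan import *
plan(644.5,-63.5,34,1.504)"
```

```text
shift [-1.190e+02  2.017e+02 -2.000e-01] spin -0.0 dist 234
```

>>> {"op": "arm_command", "data": {
  "targets": [0, 0, -8, 0, 0, 0, -25, 0, -2, 4, -45, 0, -11, 18, -55, 0, -28, 48, -60, 0, -49, 83, -60, 0, -71, 120, -60, 0, -91, 154, -60, 0, -107, 181, -60, 0, -116, 197, -60, 0, -119, 202, -60, 0, -119, 202, -55, 0, -119, 202, -40, 0, -119, 202, -20, 0, -119, 202, -7, 0, -119, 202, -2, 0, -119, 202, 0, 0, -119, 202, 0.5, 0]
}}

```text
t: 31.18
tool_pos: [0.645, -0.0636, 0.0339]
tool_rot: [3.141, 0.0, 1.504]
force: [-1.3, 1.0, 3.1]
grip_width: 0.0474
grasp_force: 30.0
```

>>> {"op": "arm_command", "data": {
  "targets": [0, 0, 0, 0, 0, 0, 0, 0, 0, 0, 0, 0, 0, 0, 0, 0, 0, 0, 0, 0],
  "gripper": 88
}}

```text
t: 31.8
tool_pos: [0.6448, -0.0636, 0.0332]
tool_rot: [-3.142, 0.0, 1.504]
force: [-0.4, 0.7, 0.5]
grip_width: 0.0878
grasp_force: 0.0
```

```bash
python3 -c "
from plan import *
plan(448,168.7,34,1.504)"
```

```text
shift [ 218.6 -211.9   -0.8] spin -0.0 dist 304
```

>>> {"op": "arm_command", "data": {
  "targets": [0, 0, -10, 0, 0, 0, -50, 0, 5, -5, -90, 0, 40, -39, -98, 0, 83, -80, -98, 0, 126, -122, -98, 0, 169, -164, -98, 0, 202, -196, -98, 0, 219, -212, -98, 0, 219, -212, -90, 0, 219, -212, -60, 0, 219, -212, -25, 0, 219, -212, -3, 0, 219, -212, -1, 0, 219, -212, -1, 0],
  "gripper": 88
}}

```text
t: 33.67
tool_pos: [0.4488, 0.1688, 0.0347]
tool_rot: [3.141, -0.0, 1.503]
force: [-0.0, -0.3, -0.0]
grip_width: 0.0883
grasp_force: 0.0
```

>>> {"op": "arm_command", "data": {
  "targets": [0, 0, 0, 0, 0, 0, 0, 0, 0, 0, 0, 0, 0, 0, 0, 0, 0, 0, 0, 0, 0, 0, 0, 0],
  "gripper": 30
}}

```text
t: 34.42
tool_pos: [0.448, 0.1692, 0.0344]
tool_rot: [3.142, -0.0, 1.504]
force: [-0.4, -0.1, 2.9]
grip_width: 0.0473
grasp_force: 30.0
```

```bash
python3 -c "
from plan import *
plan(648,16.2,34,1.504)"
```

```text
shift [-139.3  209.8    0.4] spin -0.0 dist 252
```

>>> {"op": "arm_command", "data": {
  "targets": [0, 0, -8, 0, 0, 0, -25, 0, -3, 5, -45, 0, -14, 20, -55, 0, -34, 50, -60, 0, -58, 87, -60, 0, -83, 125, -60, 0, -106, 160, -60, 0, -124, 187, -60, 0, -136, 204, -60, 0, -139, 210, -60, 0, -139, 210, -55, 0, -139, 210, -40, 0, -139, 210, -20, 0, -139, 210, -7, 0, -139, 210, -2, 0, -139, 210, 0.5, 0, -139, 210, 1, 0]
}}

```text
t: 36.67
tool_pos: [0.6481, 0.0166, 0.0344]
tool_rot: [3.141, 0.0, 1.504]
force: [-3.9, 0.6, 7.1]
grip_width: 0.0473
grasp_force: 30.0
```

>>> {"op": "arm_command", "data": {
  "targets": [0, 0, 0, 0, 0, 0, 0, 0, 0, 0, 0, 0, 0, 0, 0, 0, 0, 0, 0, 0],
  "gripper": 88
}}

```text
t: 37.3
tool_pos: [0.6482, 0.0164, 0.0332]
tool_rot: [-3.142, -0.0, 1.504]
force: [1.2, 0.1, 0.4]
grip_width: 0.0879
grasp_force: 0.0
```

>>> {"op": "arm_command", "data": {
  "targets": [0, 0, -10, 0, 0, 0, -50, 0, 0, 0, -100, 0, 0, 0, -160, 0, 0, 0, -215, 0, 0, 0, -217, 0, 0, 0, -217, 0]
}}

```text
t: 38.17
tool_pos: [0.6479, 0.0165, 0.25]
tool_rot: [-3.141, -0.0, 1.504]
force: [0.4, -0.5, 0.3]
grip_width: 0.0878
grasp_force: 0.0
```

```bash
python3 - <<'E'
from look import *
s=arm.read_state(); print(s["t"],s["tool_pos"],s["tool_rot"],s["force"])
look("wrist",cols=["red","blue","orange"],save="w7")
look("scene",cols=["green","red","blue","orange"],save="s7")
E
```

```text
38.175 [0.6479 0.0165 0.25  ] [-3.1411 -0.      1.5038] [ 0.3501 -0.5317  0.3436]
wrist red 3544 [322. 282.] z [0.002 0.085 0.089] all [644.9 -64.1  67.5  67.8  87.1] toprect [644.7 -63.6  42.3  41.8  57.6] topmean [ 0.645  -0.0624  0.088 ]
wrist blue 3477 [323.  35.] z [0.011 0.027 0.046] all [660.6 161.7  54.8  58.9  86.4] toprect [660.6 160.8  22.5  34.3  86.5] topmean [0.6607 0.1604 0.0457]
wrist blue 3952 [320. 200.] z [0.002 0.087 0.089] all [647.6  15.8  66.9  67.3  85.9] toprect [648.   17.   41.8  42.1  87. ] topmean [0.648  0.0173 0.088 ]
wrist orange 568 [325.  17.] z [0.038 0.106 0.11 ] all [660.1 156.5  16.6  11.1  86.1] toprect [660.5 157.2  14.9  10.6  86.2] topmean [0.6603 0.1571 0.1073]
wrist orange 94 [306. 187.] z [0.059 0.061 0.064] all [636.9  33.1  27.2   6.4  30. ] toprect [636.9  33.1  27.2   6.4  30. ] topmean [0.6375 0.0341 0.0611]
scene green 63 [173. 202.] z [0.009 0.023 0.045] all [ 462.  -248.6    7.2   20.2    3.5] toprect [ 464.  -251.3    9.9    4.2   64.3] topmean [ 0.4636 -0.2527  0.0433]
scene red 196 [451. 244.] z [0.011 0.022 0.026] all [375.  33
[... 493 characters left out ...]
] toprect [649.1  18.8  41.9  41.5   8. ] topmean [0.6498 0.0193 0.0871]
scene blue 491 [252. 314.] z [0.    0.002 0.004] all [648.6  17.6  67.7  69.5  85.8] toprect [648.6  17.6  67.7  69.5  85.8] topmean [0.6595 0.0247 0.0023]
scene blue 1560 [333. 338.] z [0.009 0.023 0.043] all [666.7 181.9  89.8  53.4  86.4] toprect [660.4 154.2  41.1  35.    5.4] topmean [0.6656 0.1552 0.0415]
scene orange 180 [331. 306.] z [0.089 0.1   0.108] all [662.5 171.6  41.4  13.3  89.6] toprect [661.5 163.   17.6  13.   70.3] topmean [0.6621 0.1622 0.1056]
scene orange 44 [328. 321.] z [0.038 0.058 0.082] all [663.3 170.5  24.    9.9  80.3] toprect [667.8 180.2   3.    1.   52.6] topmean [0.6678 0.1804 0.0827]
```

View pics/w7.png

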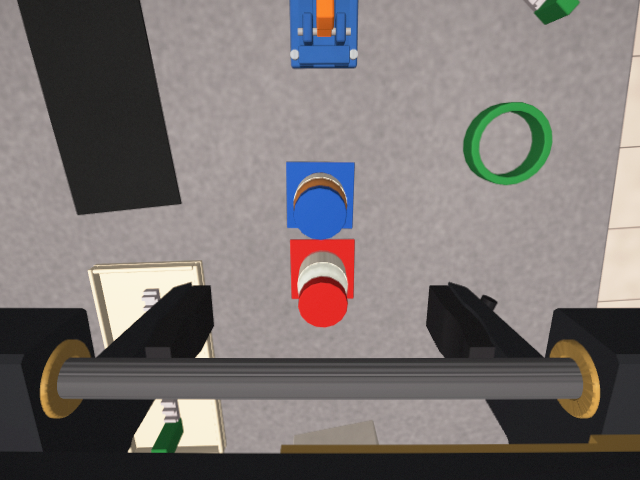

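View pics/s7.png

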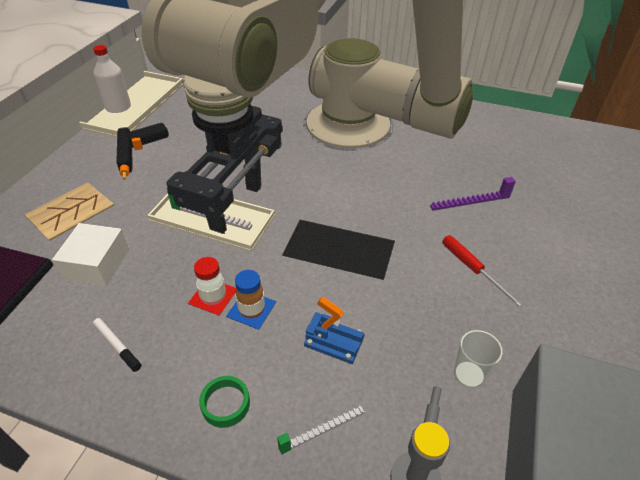

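Both jars are upright and centred on their own pads to within 2 mm: lids at (206,268) and (247,281) in the scene view. The pawl is still up at (331,306), the bar lies in the tray, and the arm is clear of everything.

```bash
python3 -c "
from rig import ticket
print(ticket.sign_off())"
```

```text
the job is handed in; nothing more can be done
None
```

I handed the job in at about 38 s: the bar lies flat, teeth up, in the small cream tray, the pawl is left up, and both jars stand upright within about 2 mm of their own pads' centres; one slip moved the tool 50 mm as it let go of the pawl, but the pawl stayed up.

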